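# Load and latch the paint-bottle shaker

### The arm

A 6-joint arm with a two-finger parallel gripper is mounted at the origin on the work surface. World frame = base frame: x ahead of the robot, y to its left, z up, the work surface at z = 0. Lengths are in mm, angles in rad, forces in N, time in s.
With the tool pointing down it reaches from about 350 to 975 mm from the base axis. Payload 7.1 kg.
Tool frame: the origin (TCP) lies on the front face of the gripper's body, between the roots of the fingers; the fingertips stand 80 mm ahead of it and the grasp point (between the pads) lies 61 mm ahead of it (env.tips_ahead is the distance from the TCP to the fingertips, in mm); z points along the fingers, y is the line along which they close (so a half turn about z gives the same grasp; the last joint's range is limited). The gripper opens to 88 mm and grips with 3 to 60 N. Pads are 20 mm wide; open, the fingers measure 115 mm over their backs; the gripper's body (75 mm by 178 mm) begins 61 mm behind the grasp point.
Start: joints at [-1.359, 0.423, 1.63, -0, 1.089, -0.019], TCP at [142.992, -608.407, 302.675] pointing down, gripper open.
Joint ranges: [-3, 3], [-0.9, 2.11], [0.09, 2.58], [-1.31, 4.45], [0.11, 2.69], [-2.54, 2.54]. Speed limits (rad/s): [2.39, 2.39, 3.01, 3.14, 3.14, 3.14].

### API

Orientations are given as a unit quaternion [x, y, z, w].
In Python, from station import env, set_gripper, viewer, workorder gives the robot as it stands. Calls block until the motion is done:
- env.reach(position, orientation): joint-space move of the TCP to a pose.
- env.move_l(position, rot=None, rate=150, f_stop=None): straight line of the TCP; rot=None keeps the orientation; rate is the mean speed in mm/s. With f_stop (N) it stops when the force on the tool has changed by that much, and returns True; else False.
- env.move_joints(angles): joint-space move.
- set_gripper(opening): finger opening in mm; the grip force is fixed at half the most; returns when the fingers have stopped.
- env.hold(seconds).
- env.ik(position, orientation): joint angles nearest the present ones, or None.
- env.read_state(): the state.
- viewer.camera(name): name is "side" or "top" or "wrist"; returns the picture (400x640x3 uint8, blue, green, red); there is no depth.
- viewer.camera_params(name): a dict with "fx", "fy", "cx", "cy" (pixels), "dist" ([k1, k2, p1, p2, k3] as OpenCV has them; the pictures are not rectified), "pose" (4x4, takes a point from camera to world coordinates); the wrist camera has in their place "tool_from_camera" (4x4, takes a point from camera to tool coordinates, whose origin is the TCP and whose axes are the flange's). Camera axes: x right, y up, looking along -z (the intrinsics and any distortion apply to the point x, -y, -z); pixel columns grow to the right and rows downward; lengths in mm; the calibration is good to about 2 mm. A picture is of the moment at which its call begins: read the wrist's pose just before it. camera_params takes no time and is no camera call.
A pose or a line that the arm cannot do raises env.IKError and nothing moves.
- workorder.sign_off(): hands the job in; it is judged then, once.
The state is a dict: "time_s": time; "qpos": joint angles; "dq": joint speeds; "tau": joint torques, N m; "tool_pos": TCP position; "orientation": TCP orientation; "force": force on the tool from outside, world axes, zero at the start; "wrist_torque": the same for the moment, N m; "width": finger opening in mm; "grip_force": force on a finger pad.
Only numpy, scipy, OpenCV 4.12 (cv2) and the standard library are available. Lean on these libraries where they do the work, as an engineer would, in place of code of your own. Each camera call takes 0.05 s, during which the arm holds its last target. There are 200 camera calls.

### The job

Load the bench shaker for the next mix: draw its clamp jaw right back by the knob, stand every tall paint bottle upright in the cradle, one to a bay up against the fence (any bay will do), and slide the jaw fully home against them. Only then raise the draw latch's lever, hook its wire loop over the keeper on the jaw, and snap the lever down flat, over centre, so the loop holds the jaw under tension. Leave the squat jars and everything else on the table where they are.

Things in the scene. Friction and masses are not known exactly. Their poses are not given: they have to be found in the camera images.
- shaker: bench bottle shaker, fixed: grey housing with an aluminium platform 285 (x) x 345 mm, its top (deck) 72 mm above the table. Origin: centre of its underside; x points from the control panel (robot's side) to the far side, y left, z up. Coordinates (x, y, z) elsewhere are mm in this frame. Fence: wall along y at the far side of the bays, rubber face at x = 50, top 45 mm above the deck
- bay1 (a point): rightmost bay's place on the deck, (28, -134, 72): a bottle's underside centre comes here when it stands against the fence; a few mm nearer the jaw is fine, the jaw pushes it up. Fins 3 mm thick, 30 mm high, x 14 to 50, at y = -162, -107, -52, 3, 58 part the four bays, 52 mm clear each
- bay2 (a point): the same for the next bay, (28, -79, 72)
- bay3 (a point): the same for the third bay, (28, -24, 72)
- bay4 (a point): the same for the leftmost bay, (28, 30, 72)
- jaw (a joint): slide of the clamp jaw, m: 0 = home (its face 45 mm from the fence's, just clasping 44 mm bottles); grows as it is drawn back along the shaker's -x to the rear stop at 0.065. Friction 2 N, stays where left; starts nearly home. The jaw is a bar along y (y -162 to 58), 20 mm thick, top 40 mm above the deck, facing the fence across the bays
- jaw_knob (a point): middle of the jaw's upright black knob, 26 mm across, 40 mm high, at (-46, -52, 128) when home; it moves with the jaw. The knob's top is 145 mm above the table; it stands on a flat arm behind the jaw, top 98 mm above the table
- keeper_seat (a point): where the loop's crossbar (centre) sits when hooked: on the robot's side (-x) of the keeper, under its lip; (-5, 112, 94) when the jaw is home, moves with the jaw, has the shaker's axes. The lip ends 3 mm beyond it in -x; its underside is 4.5 mm above it. Behind the keeper lies a thin wing of the jaw, 82 mm above the table, on which a lowered bar comes to rest
- lever (a joint): hinge of the latch lever, rad: 0 = flat, pointing to the shaker's +x (shut); grows as it is raised, to its stop at 1.65 (just past upright). Friction (1 N at its end) holds it. With the loop hooked it takes up to 0.2 Nm to press down, most near 0.6 rad; below about 0.2 the spring pulls it shut. The loop goes over the keeper only with the jaw home and the lever within 0.2 of its stop
- lever_pivot (a point): the lever's pivot, at (50, 112, 94); the hinge axis is along y
- lever_tip (a point): end of the lever, 105 mm from the pivot; the lever is a steel strip 22 mm wide along y and 5 mm thick with a turned-up end, standing clear from the pivot to here
- loop_hinge (a joint): angle of the wire loop from the lever, rad: 0 (stop) = folded back along the lever (0.15 rad off it, on the keeper's side), about 1.8 dropped behind the keeper, lever up, 2.95 shut. Its hinge pin is in the lever 24 mm from the pivot, 5 mm under the strip's line. Nearly free: it stays leaning on the upright lever and falls towards the keeper once tipped some 0.4 rad beyond upright
- loop_bar (a point): middle of the loop's crossbar. The loop is a U of 6 mm steel wire, 50 mm wide between the leg centres (56 over all, along y), its legs straddling the lever; the crossbar is 73 mm from the loop's hinge pin. The legs stretch up to 12 mm against stiff coil springs (5 N per mm)
- bottle1: tall paint bottle: straight round white body 44 mm across with a paper label, black screw cap 35 mm across and 28 mm high, 86 mm tall over all (body to 50 mm, shoulder to 58 mm, then the cap), about 110 g, its weight low down, so hold it firmly or it swings; origin at the centre of its underside, z up. Some starts have fewer: an absent one reads None from the beginning
- bottle2: another tall paint bottle, exactly like bottle1 (or absent: None)
- bottle3: another tall paint bottle, exactly like bottle1 (or absent: None)
- bottle4: another tall paint bottle, exactly like bottle1 (or absent: None)
- jar1: squat round glass paint jar with a wide white lid, 65 mm across and 46 mm high, origin at the centre of its underside; a bystander, to be left where it is
- jar2: another squat jar, the same; a bystander, to be left where it is
- jar3: another squat jar, the same; a bystander, to be left where it is
- sneaker: white canvas sneaker, 280 mm long, 95 mm wide, 92 mm high, origin under its middle, x to the toe; a bystander, to be left where it is
- marker: grey and black paint marker 130 mm long, 16 mm thick, lying along its x; a bystander, to be left where it is
- tape_roll: roll of paper tape, 76 mm across, 22 mm high, lying flat; a bystander, to be left where it is
- keeper_top (a point): top of the keeper, 103 mm above the table: a steel hook post on the jaw's wing left of the bays, 20 mm wide along y, 8 mm thick (x), with a lip overhanging 6 mm towards the robot (-x)
Not all that is in view belongs to the job. What is shaped like the bottle2 but blue is not meant.

How it is judged:
By the outcome, as a careful person would: the job done as asked, in the order asked, and still so for the second after the job is handed in, with the robot touching nothing.
Of bottle1, bottle2, bottle3, bottle4 only 2 to 4 are there at a start; the rules pass over those that are not, and their reading is None.
At some moment in a run one of bottle1, bottle2, bottle3, bottle4 may be knocked a few centimetres aside while the robot is not near it.
It also fails if it takes over 210 s, if anything falls off the work surface, if the arm or the gripper's body presses on something with over 40 N, if the wrist force passes 120 N, or if a joint passes its speed limit or range.

## Working session

There is one attempt and no reset: what is moved stays moved. The work goes in short steps, each a Python script; the robot and the scene stay as the last script left them, time stands still between calls to the robot, and variables do not carry over. Pictures are saved under pics/ and viewed, at most 16 in all, crops included, and the job is handed in when it is done.

```bash
ls; mkdir -p pics
python3 - <<'E'
from station import env, viewer
import cv2,numpy as np
for n in("top","side"):
    im=viewer.camera(n); cv2.imwrite(f"pics/{n}0.png",im); p=viewer.camera_params(n); print(n,{k:np.round(v,3).tolist() for k,v in p.items()})
print({k:np.round(v,3).tolist() for k,v in viewer.camera_params("wrist").items()})
print(env.read_state())
E
```

```text
pics
top {'fx': 371.444, 'fy': 371.444, 'cx': 317.895, 'cy': 199.463, 'dist': [0.006, 0.0, 0.0, 0.0, 0.0], 'pose': [[0.009, 0.997, -0.08, 473.311], [-1.0, 0.007, -0.024, -10.429], [-0.023, 0.08, 0.996, 1014.839], [0.0, 0.0, 0.0, 1.0]]}
side {'fx': 464.104, 'fy': 464.104, 'cx': 325.837, 'cy': 199.91, 'dist': [-0.117, 0.0, 0.0, 0.0, 0.0], 'pose': [[-0.765, 0.4, -0.504, -156.211], [-0.643, -0.46, 0.612, 839.269], [0.013, 0.792, 0.61, 962.921], [0.0, 0.0, 0.0, 1.0]]}
{'fx': 351.388, 'fy': 351.388, 'cx': 317.572, 'cy': 203.325, 'dist': [0.017, 0.0, 0.0, 0.0, 0.0], 'tool_from_camera': [[-0.001, 0.969, 0.248, 67.785], [1.0, 0.001, -0.001, -0.106], [-0.001, 0.248, -0.969, -81.537], [0.0, 0.0, 0.0, 1.0]]}
{'time_s': 0.1, 'qpos': array([-1.35902037e+00,  4.23759599e-01,  1.63060268e+00, -3.59228117e-05,
        1.08858873e+00, -1.89984338e-02]), 'dq': array([ 7.79723339e-04, -1.87193698e-03, -5.81272585e-04, -4.60245420e-05,
        6.75327550e-04,  8.38514512e-04]), 'tau': array([ 5.79874304e-04, -5.45610666e+01, -2.74324930e+01,  6.45470736e-02,
        1.88460335e-02, -5.76856246e-05]), 'tool_pos': array([ 142.89455827, -608.0475818 ,  301.98664644]), 'orientation': array([ 9.93349091e-01,  1.15139577e-01, -8.11975580e-05, -6.74493702e-04]), 'force': array([-0.33513414, -0.58898456, -0.4753245 ]), 'wrist_torque': array([0.04330782, 0.00039219, 0.02547663]), 'grip_force': 0.0, 'width': 87.86675853574643}
```

View pics/top0.png

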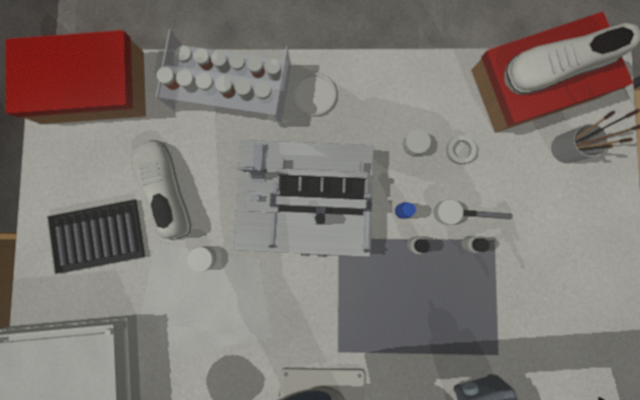

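View pics/side0.png

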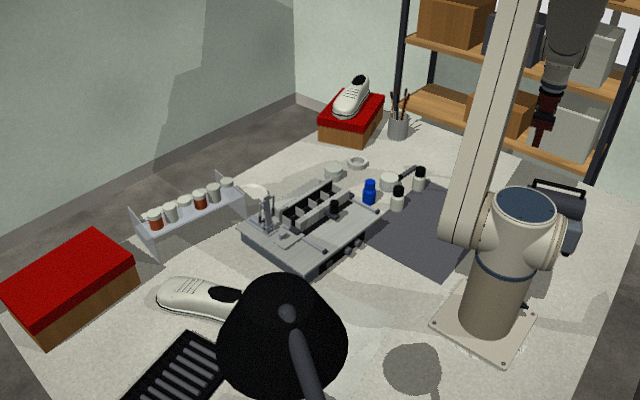

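```bash
cat > h.py <<'E'
from station import env, set_gripper, viewer, workorder
import cv2,numpy as np
from scipy.spatial.transform import Rotation as R
def down(yaw=0): return (R.from_euler('z',yaw)*R.from_quat([1,0,0,0])).as_quat()
def cast(p,pose,uv,z):
    K=np.array([[p['fx'],0,p['cx']],[0,p['fy'],p['cy']],[0,0,1]])
    n=cv2.undistortPoints(np.array(uv,float).reshape(-1,1,2),K,np.array(p['dist'],float)).reshape(-1,2)
    d=np.c_[n[:,0],-n[:,1],-np.ones(len(n))]@pose[:3,:3].T
    o=pose[:3,3]; z=np.broadcast_to(z,len(n)); return o+d*((z-o[2])/d[:,2])[:,None]
def wpose():
    s=env.read_state(); T=np.eye(4); T[:3,:3]=R.from_quat(s['orientation']).as_matrix(); T[:3,3]=s['tool_pos']
    return T@np.array(viewer.camera_params('wrist')['tool_from_camera'])
def shot(name):
    T=wpose(); im=viewer.camera('wrist'); cv2.imwrite(f'pics/{name}.png',im); np.save(f'pics/{name}.npy',T); return im,T
def wcast(name,uv,z): return cast(viewer.camera_params('wrist'),np.load(f'pics/{name}.npy'),uv,z)
def proj(name,pts):
    T=np.linalg.inv(np.load(f'pics/{name}.npy')); p=viewer.camera_params('wrist')
    c=np.array(pts)@T[:3,:3].T+T[:3,3]; u=np.c_[p['fx']*c[:,0]/-c[:,2]+p['cx'],p['fy']*-c[:,1]/-c[:,2]+p['cy']]; return u
E
python3 - <<'E'
from h import *
p=viewer.camera_params('top')
P=lambda uv,z: print(np.round(cast(p,np.array(p['pose']),uv,z)))
P([[278,146],[373,150],[369,254],[274,250]],72)
P([[422,245],[482,244],[405,210]],86)
P([[200,259],[450,212],[418,142]],46)
env.reach([440,-60,380],down(0)); shot('w0')
env.reach([440,-200,380],down(0)); shot('w1')
print(env.read_state()['time_s'])
E
```

```text
[[ 687.  117.   72.]
 [ 678. -128.   72.]
 [ 413. -117.   72.]
 [ 420.  122.   72.]]
[[ 437. -246.   86.]
 [ 441. -392.   86.]
 [ 523. -205.   86.]]
[[ 394.  318.   46.]
 [ 521. -329.   46.]
 [ 705. -249.   46.]]
3.0583
```

View pics/w0.png

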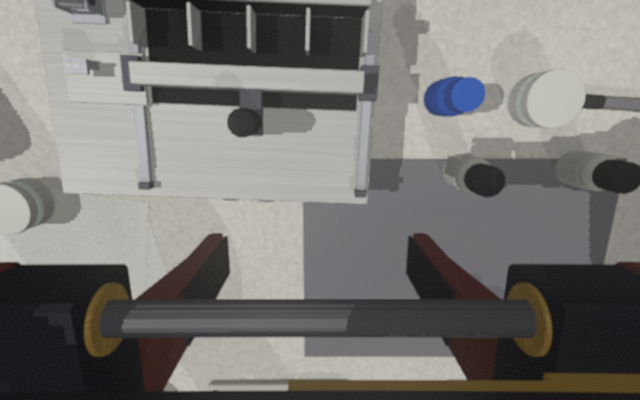

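View pics/w1.png

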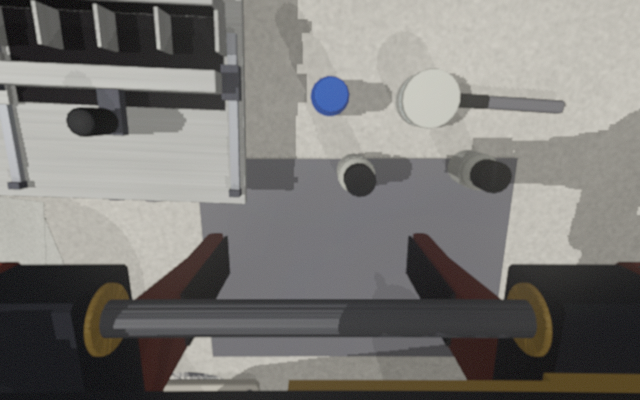

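Run:
```python
from h import *
print(np.round(wcast('w0',[[62,191],[367,203]],72),1))
print(np.round(wcast('w0',[[243,122]],145),1))
print(np.round(wcast('w1',[[360,180],[490,175],[330,95]],86),1), np.round(wcast('w1',[[432,98]],46),1))
env.reach([590,0,380],down(0)); im,T=shot('w2')
cv2.imwrite('pics/w2c.png',cv2.resize(im[:260,100:500],(800,520)))
```

```text
[[ 422.8  226.5   72. ]
 [ 408.3 -117.2   72. ]]
[[500.4   4.6 145. ]]
[[ 437.1 -246.4   86. ]
 [ 442.  -386.    86. ]
 [ 525.2 -213.4   86. ]] [[ 523.3 -329.9   46. ]]
```

View pics/w2c.png

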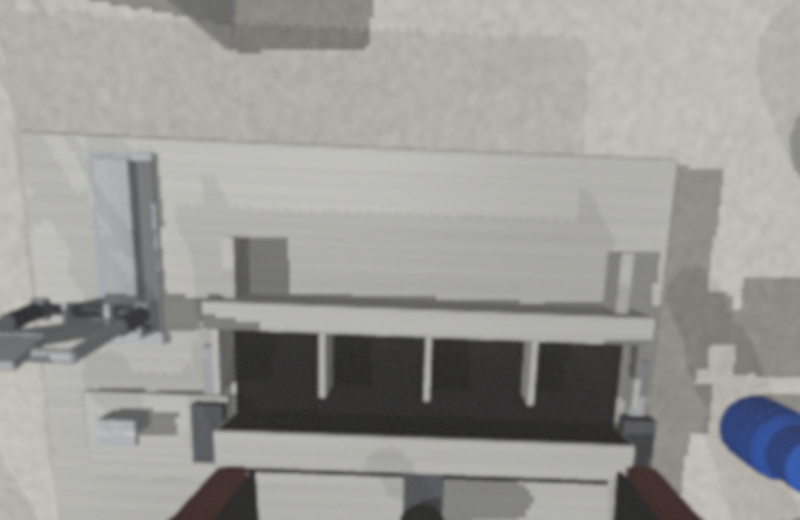

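```bash
cat >> h.py <<'E'
yaw=-0.0425; Rs=R.from_euler('z',yaw).as_matrix(); S0=np.array([557.9,48.6,0])
def W(x,y,z): return S0+Rs@np.array([x,y,z],float)
def inv(p): return (np.array(p)-S0)@Rs
E
python3 - <<'E'
from h import *
far=wcast('w2',[[111,66],[437.5,80]],72); print('far corners',inv(far).round(1))
f=lambda c:[[100+a/2,b/2] for a,b in c]
print('fence top near edge', inv(wcast('w2',f([(205,318),(652,335)]),117)).round(1))
print('jaw far top', inv(wcast('w2',f([(218,430),(622,443)]),112)).round(1))
print('keeper top', inv(wcast('w2',f([(98,415),(137,420),(137,442)]),103)).round(1))
im=cv2.imread('pics/w0.png'); g=im.max(2)
for n,b in(('w0',(215,260,100,140)),):
    m=np.zeros_like(g); m[b[2]:b[3],b[0]:b[1]]=(g[b[2]:b[3],b[0]:b[1]]<35); k=cv2.connectedComponentsWithStats(m); print(k[2],k[3])
# lever: side view and w2 projections
print('lever cand', proj('w2',[W(50,112,94),W(50,112,199),W(42,112,199)]).round())
p=viewer.camera_params('side'); Ti=np.linalg.inv(np.array(p['pose']))
pts=np.array([W(50,112,94),W(50,112,199),W(42,112,199),W(-5,112,94)])
q=pts@Ti[:3,:3].T+Ti[:3,3]; rv=q*[1,-1,-1]
K=np.array([[p['fx'],0,p['cx']],[0,p['fy'],p['cy']],[0,0,1]])
print(cv2.projectPoints(rv,np.zeros(3),np.zeros(3),K,np.array(p['dist'],float))[0].reshape(-1,2).round())
im=cv2.imread('pics/side0.png'); cv2.imwrite('pics/s0c.png',cv2.resize(im[170:290,220:440],None,fx=3.6,fy=3.6,interpolation=cv2.INTER_CUBIC))
E
```

```text
far corners [[ 138.5  170.    72. ]
 [ 139.8 -168.8   72. ]]
fence top near edge [[  52.9   65.8  117. ]
 [  53.8 -153.7  117. ]]
jaw far top [[  -5.5   63.   112. ]
 [  -3.8 -146.5  112. ]]
keeper top [[ -2.7 128.2 103. ]
 [ -4.6 108.1 103. ]
 [-16.7 108.8 103. ]]
[[     0      0    640    400 256000]] [[319.5 199.5]]
lever cand [[165. 157.]
 [107. 174.]
 [108. 185.]]
[[270. 223.]
 [267. 194.]
 [269. 195.]
 [283. 232.]]
```

View pics/s0c.png

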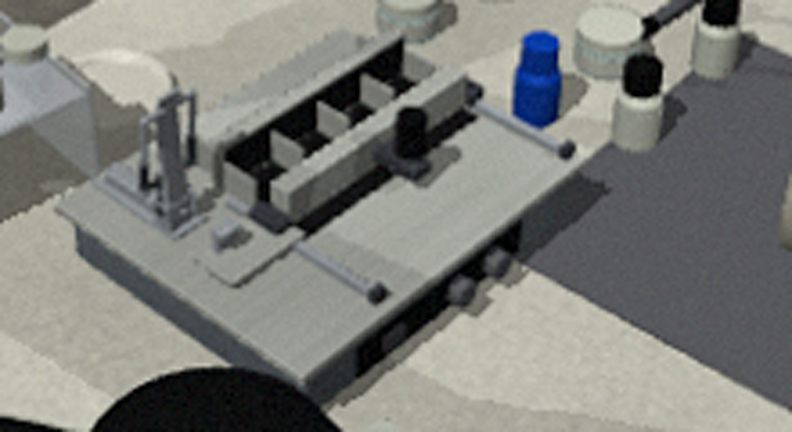

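Run:
```python
from h import *
f=lambda c:[[100+a/2,b/2] for a,b in c]
print('fin near ends z102', inv(wcast('w2',f([(323,399),(427,403),(530,405)]),102)).round(1))
print('fence strip far/near', inv(wcast('w2',f([(427,304),(427,337)]),117)).round(1))
print('jaw strip far/near', inv(wcast('w2',f([(427,436),(427,472)]),112)).round(1))
print('keeper', inv(wcast('w2',f([(98,415),(137,420),(137,442),(98,440)]),103)).round(1).tolist())
for n,b in(('w0',(215,275,95,145)),('w1',(55,135,90,150))):
    g=cv2.imread(f'pics/{n}.png').max(2); print(n,g[b[2]:b[3]:4,b[0]:b[1]:4])
```

```text
fin near ends z102 [[ 10.7  10.4 102. ]
 [ 10.9 -44.3 102. ]
 [ 12.1 -98.7 102. ]]
fence strip far/near [[ 64.4 -42.4 117. ]
 [ 48.2 -43.  117. ]]
jaw strip far/near [[ -4.3 -45.  112. ]
 [-24.  -45.8 112. ]]
keeper [[-2.7, 128.2, 103.0], [-4.6, 108.1, 103.0], [-16.7, 108.8, 103.0], [-16.5, 129.3, 103.0]]
w0 [[ 56  49  52  54  54  50  70  93  92  97  96  98  51  49  49]
 [ 51  52  50  53  52  50  71  95  92  92  99  97  49  47  50]
 [ 56  52  51  52  48  51  68  93  92  95  92  96  49  48  52]
 [184 182 181 179 171 163 104  80  86  91  93  95  80  85  77]
 [186 185 185 184 160  52  52  53  50  46  57  74 110 129 131]
 [182 183 181 173  55  58  57  56  56  54  48  60 111 129 130]
 [185 185 185 130  65  61  57  56  59  56  48  45 113 133 131]
 [183 182 183 130  66  64  57  58  56  54  46  48 111 130 131]
 [184 184 184 161  65  61  60  55  59  55  48  51 109 128 131]
 [184 184 184 184  99  60  59  59  55  55  50  74 111 129 130]
 [183 184 183 183 183 134  58  60  82 121 119 118 161 175 174]
 [181 181 182 183 183 183 184 184 184 183 184 184 183 183 181]
 [185 183 185 183 183 183 182 180 
[... 608 characters left out ...]
  66  51
  122 134]
 [191 192 192  76  62  58  60  60  57  45  31  32  36  25  28  27  67  51
  104 134]
 [185 186 186  87  58  63  66  61  59  47  28  32  28  30  29  29  64  56
   94 134]
 [191 190 191 145  60  61  61  59  58  52  31  33  33  32  38  32  66  57
   77 132]
 [190 189 189 190  96  61  58  55  56  41  33  31  30  30  33  43  71  56
   67 134]
 [189 189 188 188 189 152  55  47  35  34  44  61  94 106 120 111 115  84
  111 167]
 [184 184 185 185 184 186 187 186 185 188 190 190 189 190 189 191 191 190
  190 189]
 [189 190 188 187 189 189 189 189 188 188 188 188 187 186 188 187 187 185
  185 186]
 [189 188 187 188 187 187 186 186 186 187 186 187 186 187 186 186 186 187
  188 187]]
```

```bash
sed -i 's/^yaw=.*/yaw=-0.0425; Rs=R.from_euler("z",yaw).as_matrix(); S0=np.array([556.2,55.9,0])/' h.py
cat >> h.py <<'E'
Q=down(yaw)
def st(*k):
    s=env.read_state(); print([np.round(s[i],2).tolist() for i in('time_s','width','grip_force','force')], inv(s['tool_pos']).round(1))
E
python3 - <<'E'
from h import *
print(inv(wcast('w0',[[240,122]],145)).round(1),inv(wcast('w1',[[79,122]],145)).round(1))
env.reach(W(-53,-52,250),Q); set_gripper(60)
print(env.move_l(W(-53,-52,183),rate=100,f_stop=15)); st()
set_gripper(15); st()
print(env.move_l(W(-53-62,-52,183),rate=60,f_stop=20)); st()
set_gripper(60); st(); env.move_l(W(-110,-52,300))
env.reach([330,-100,360],down(0)); shot('w3')
env.reach([430,-250,360],down(0)); shot('w4'); st()
E
```

```text
[[-53.7 -51.  145. ]] [[-54.2 -51.3 145. ]]
False
[6.21, 60.07, 0.0, [-0.04, -0.45, -0.13]] [-52.7 -52.  183.3]
[6.84, 25.7, 30.0, [0.02, 7.01, 1.38]] [-52.9 -51.1 183.2]
True
[7.76, 25.43, 30.0, [1.31, 0.74, 0.04]] [-109.8  -51.3  183.3]
[8.47, 60.03, 0.0, [0.12, 0.69, -0.22]] [-110.3  -51.3  182.9]
[10.97, 60.17, 0.0, [0.98, -0.27, -0.36]] [-113.8 -309.5  359.4]
```

View pics/w4.png

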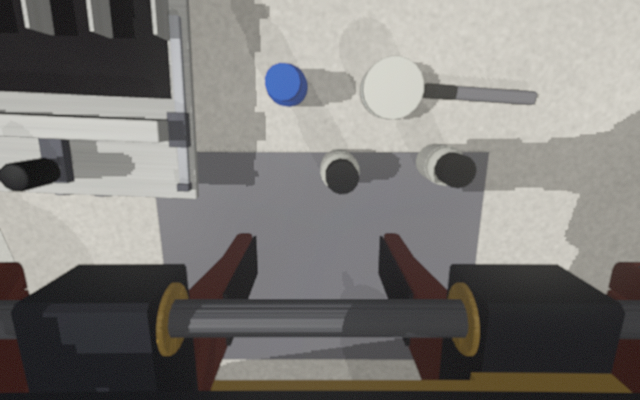

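Run:
```python
from h import *
g=cv2.imread('pics/w4.png').max(2)
m=(g<65).astype(np.uint8); m[225:]=0
n,_,s,c=cv2.connectedComponentsWithStats(m)
for a,b in zip(s,c):
    if a[4]>150: print(a,b.round(), wcast('w4',[b],86).round(1))
```

```text
[     0      0    640    400 239076] [334. 208.] [[ 400.6 -265.7   86. ]]
[    0     0   170    98 13370] [84. 52.] [[550.9 -31.1  86. ]]
[ 62 141  11  40 259] [ 67. 161.] [[450.1   2.5  86. ]]
[ 435  154   40   33 1018] [455. 170.] [[ 441.  -387.9   86. ]]
[   0  158   61   33 1416] [ 31. 174.] [[436.9  41.   86. ]]
[327 160  32  33 815] [342. 176.] [[ 434.4 -273.    86. ]]
```

```bash
cat >> h.py <<'E'
def pick(x,y,yw=yaw):
    q=down(yw); set_gripper(80); env.reach([x,y,230],q)
    print('hit',env.move_l([x,y,133],rate=120,f_stop=12)); set_gripper(20); st()
    env.move_l([x,y,270],rate=150)
def place(x,y):
    env.reach(W(x,y,290),Q); st()
    print('contact',env.move_l(W(x,y,203),rate=70,f_stop=6)); st()
    set_gripper(60); env.move_l(W(x,y,290),rate=150)
E
python3 - <<'E'
from h import *
pick(435,-273); place(23,-24)
env.reach([430,-250,360],down(0)); shot('w5'); st()
g=cv2.imread('pics/w5.png').max(2)
m=(g<65).astype(np.uint8); m[225:]=0
n,_,s,c=cv2.connectedComponentsWithStats(m)
for a,b in zip(s,c):
    if 150<a[4]<5000: print(a,b.round(), wcast('w5',[b],86).round(1))
E
```

```text
hit False
[13.82, 36.42, 25.55, [-0.75, -0.25, 2.5]] [-107.1 -333.8  133.1]
[16.17, 34.28, 37.32, [0.25, -0.8, -0.8]] [ 22.7 -24.9 289.7]
contact True
[17.25, 34.73, 33.97, [-0.06, -1.4, 4.25]] [ 22.5 -24.  207.1]
[19.84, 60.02, 0.0, [0.82, 0.12, -0.32]] [-112.6 -310.3  359.5]
[ 61 142  12  41 272] [ 66. 161.] [[450.4   2.5  86. ]]
[ 434  155   40   33 1013] [454. 171.] [[ 441. -388.   86.]]
[   0  159   61   33 1452] [ 30. 175.] [[436.8  41.1  86. ]]
```

View pics/w5.png

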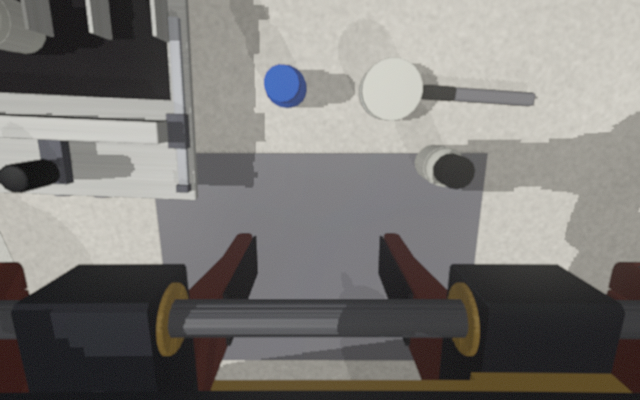

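Run:
```python
from h import *
pick(441,-389); place(23,-134)
env.reach([480,0,400],down(0)); im,_=shot('w6'); cv2.imwrite('pics/w6c.png',im[:250]); st()
```

```text
hit False
[22.88, 36.96, 25.24, [-0.62, -0.8, 0.6]] [ -96.  -449.5  133.1]
[25.22, 34.7, 37.21, [0.29, 0.61, -0.48]] [  22.8 -134.8  289.7]
contact True
[26.31, 34.83, 32.84, [1.0, 0.39, 2.12]] [  22.8 -133.9  206.9]
[28.37, 60.13, 0.0, [0.57, -0.35, -0.07]] [-73.4 -59.5 398.6]
```

View pics/w6c.png

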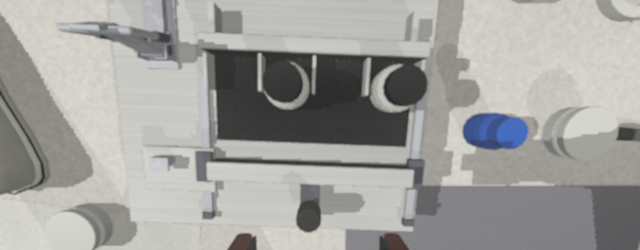

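Run:
```python
from h import *
env.reach(W(-110.5,-51.5,250),Q); env.move_l(W(-110.5,-51.5,183),rate=100,f_stop=15)
set_gripper(15); st()
print(env.move_l(W(-38,-51.5,183),rate=40,f_stop=25)); st(); env.hold(.3); st()
set_gripper(60); st(); env.move_l(W(-48,-51.5,300))
env.reach([560,40,400],down(0)); im,_=shot('w7'); cv2.imwrite('pics/w7c.png',cv2.resize(im[:250,100:500],None,fx=2,fy=2)); st()
```

```text
[30.48, 25.53, 30.0, [-0.35, 2.7, 2.42]] [-110.5  -51.3  183.1]
False
[32.45, 25.65, 30.0, [-17.71, 5.47, 17.13]] [-42.8 -51.1 182.5]
[32.75, 25.89, 30.0, [-17.7, 6.42, 18.66]] [-42.8 -51.1 182.5]
[33.46, 60.23, 0.0, [0.02, 0.45, 0.3]] [-38.  -51.5 183. ]
[34.98, 59.64, 0.0, [-0.33, 0.13, -0.6]] [  3.6 -15.8 398.1]
```

View pics/w7c.png

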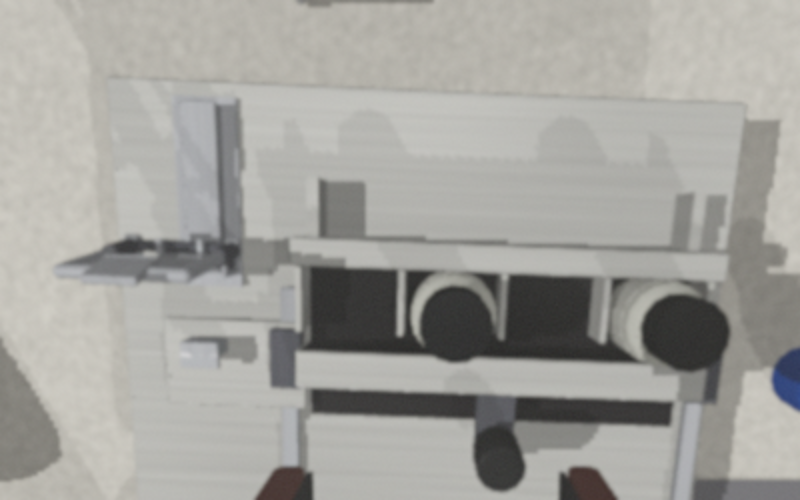

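Run:
```python
from h import *
f=lambda c:[[100+a/2,b/2] for a,b in c]
print('keeper near edge', inv(wcast('w7',f([(183,367),(218,367)]),103)).round(1))
env.reach(W(-10,112,390),Q); im,_=shot('w8'); cv2.imwrite('pics/w8c.png',cv2.resize(im[30:250,200:440],None,fx=2.7,fy=2.7,interpolation=cv2.INTER_CUBIC)); st()
for y in(112,):
  for a in (0.8,1.2,1.5,1.65): print(a,proj('w8',[W(50+105*np.cos(a),101,94+105*np.sin(a)),W(50+105*np.cos(a),123,94+105*np.sin(a))]).round(1).tolist())
print(proj('w8',[W(50,112,94),W(-5,112,94)]).round(1))
```

```text
keeper near edge [[ -8.6 121.3 103. ]
 [ -7.8 102.3 103. ]]
[35.62, 60.05, 0.0, [0.33, 0.09, 0.55]] [-10.4 111.2 389. ]
0.8 [[331.1, 25.1], [302.9, 25.1]]
1.2 [[331.8, 69.5], [302.3, 69.5]]
1.5 [[331.8, 112.0], [302.3, 112.0]]
1.65 [[331.5, 133.4], [302.5, 133.4]]
[[317.  119.5]
 [317.  171.8]]
```

View pics/w8c.png

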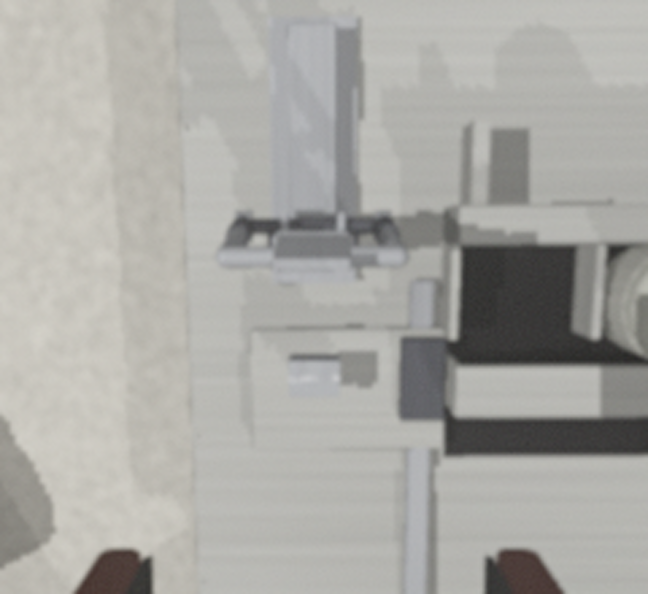

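Run:
```python
from h import *
print('bar',inv(wcast('w8',[[316,125.5]],189)).round(1))
set_gripper(0)
env.reach(W(100,112,330),Q); env.move_l(W(100,112,255)); 
print(env.move_l(W(40,112,255),rate=30,f_stop=6)); st()
env.move_l(W(100,112,255)); env.move_l(W(100,112,330))
env.reach(W(-10,112,390),Q); im,_=shot('w9'); cv2.imwrite('pics/w9c.png',cv2.resize(im[30:250,200:440],None,fx=2,fy=2,interpolation=cv2.INTER_CUBIC)); st()
```

```text
bar [[ 47.2 112.8 189. ]]
True
[39.26, 0.49, 1.34, [2.01, 0.07, 1.8]] [ 53.1 112.  255.1]
[40.99, 0.76, 0.0, [0.21, -0.28, 0.09]] [ -9.6 112.  389. ]
```

View pics/w9c.png

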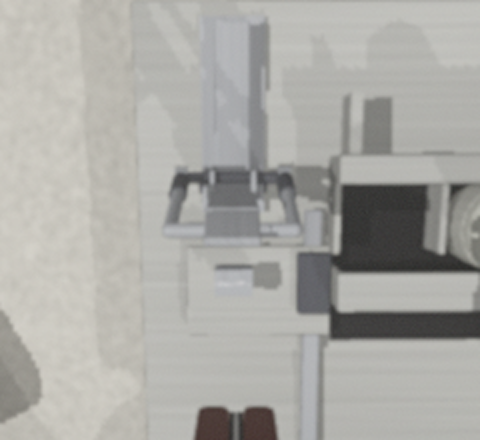

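Run:
```python
from h import *
env.reach(W(85,143,330),Q); env.move_l(W(85,143,254)); 
print(env.move_l(W(24,143,254),rate=40,f_stop=8)); st(); env.hold(.5)
env.move_l(W(60,143,254)); env.move_l(W(60,143,330))
env.reach(W(-10,112,390),Q); im,_=shot('w10'); cv2.imwrite('pics/w10c.png',cv2.resize(im[30:250,200:440],None,fx=2,fy=2,interpolation=cv2.INTER_CUBIC)); st()
print(proj('w10',[W(-12,112,85),W(-5,112,94)]).round())
```

```text
False
[43.87, 0.39, 0.0, [0.72, -0.71, -0.36]] [ 24.2 143.  254. ]
[45.94, 0.47, 0.0, [0.36, 0.09, -0.5]] [-10.1 112.  388.9]
[[317. 178.]
 [317. 173.]]
```

View pics/w10c.png

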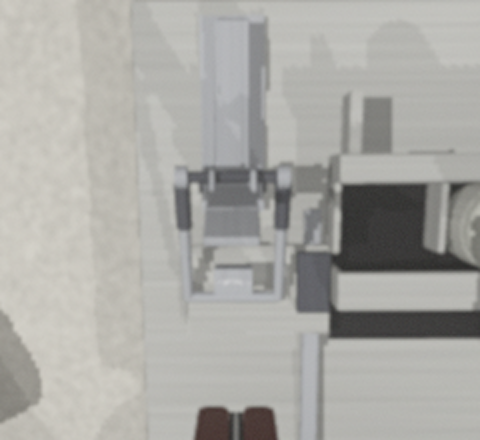

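Run:
```python
from h import *
def P(t,r=80,o=2.5):
    return W(50+r*np.cos(t)-o*np.sin(t)-7,112,94+r*np.sin(t)+o*np.cos(t)+80)
a=P(1.6); env.reach(W(5,112,330),Q); env.move_l(W(5,112,a[2]))
env.move_l(a,rate=40,f_stop=20)
for t in np.arange(1.5,0.05,-0.1):
    h=env.move_l(P(t),rate=50,f_stop=25); s=env.read_state(); print(round(t,2),h,np.round(s['force'],1))
    if h: break
else:
    print(env.move_l(P(0)-[0,0,5],rate=30,f_stop=15)); st(); 
    env.move_l(P(0)+[0,0,150])
    env.reach(W(-10,112,390),Q); im,_=shot('w11'); cv2.imwrite('pics/w11c.png',im[:250]); st()
```

```text
1.5 False [ 0.  -1.   0.6]
1.4 False [0.7 0.3 0.2]
1.3 False [-0.7 -0.6 -0.4]
1.2 False [-1.2 -0.9  0.1]
1.1 False [-0.9  0.   0.6]
1.0 False [-2.2 -0.1  0.5]
0.9 False [-1.  -0.6  0.4]
0.8 False [-0.1 -0.4  0.3]
0.7 False [0.6 0.1 0.1]
0.6 False [-0.3 -0.5 -0. ]
0.5 False [-0.6 -0.4 -0.1]
0.4 False [-0.8  0.5 -0.7]
0.3 False [-0.8 -0.1 -0. ]
0.2 False [0.  0.7 0.5]
0.1 False [-0.6  0.4 -0.6]
True
[52.88, 0.38, 4.47, [-2.22, -0.43, 8.6]] [123.1 112.1 179.8]
[54.7, 0.09, 0.0, [0.68, -0.38, -0.37]] [ -9.  112.  389.2]
```

```bash
ls -la pics/w11c.png
python3 - <<'E'
from h import *
print(proj('w11',[W(-5,112,94),W(155,112,94),W(50,112,94)]).round())
E
```

```text
-rw-r--r-- 1 agent agent 222405 Dec  2 16:10 pics/w11c.png
[[318. 174.]
 [317.  11.]
 [318. 122.]]
```

View pics/w11c.png

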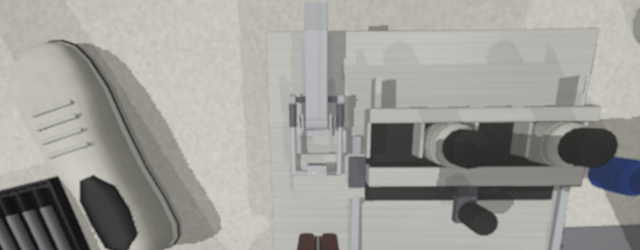

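Run:
```python
from h import *
env.reach(W(-50,112,290),Q); im,_=shot('w12'); cv2.imwrite('pics/w12c.png',cv2.resize(im[0:230,200:440],None,fx=2.5,fy=2.5,interpolation=cv2.INTER_CUBIC)); st()
u=proj('w12',[W(-5,112,94),W(-8,112,103),W(155,112,94),W(-5,87,94),W(-5,137,94)]); print(((u-[200,0])*2.5).round())
```

```text
[55.26, 0.17, 0.0, [0.21, 0.61, 0.69]] [-47.8 112.4 291. ]
[[ 294.  363.]
 [ 294.  375.]
 [ 294. -242.]
 [ 374.  363.]
 [ 214.  363.]]
```

View pics/w12c.png

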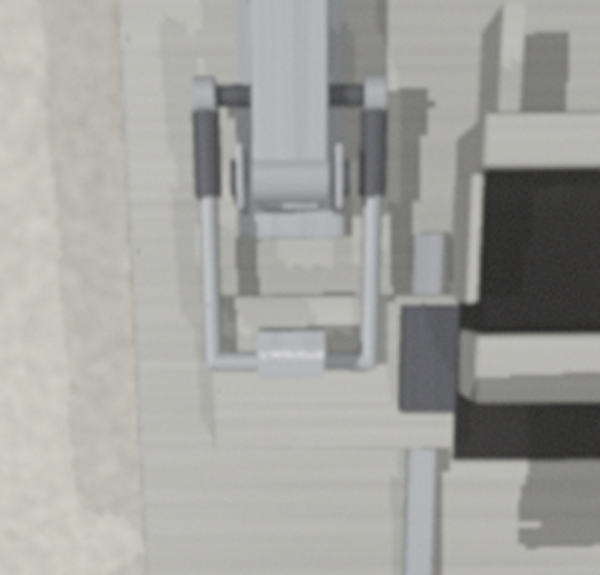

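```bash
python3 -c "
from h import *
print(workorder.sign_off())"
```

```text
the job is handed in; nothing more can be done
None
```

I handed the job in at about 55 s: both tall bottles (only two were in view) stand in bays 1 and 3 with the jaw home and the loop hooked under the keeper's lip. The lever is down flat, and nothing else on the table was touched.

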